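Close the filter hatch of the bench air unit

TASK

Close the filter opening of the white air unit: carry the loose grey cover over by its black bar handle, set it down (do not drop it) fully home on the raised metal curb, and let go of it. Then take hold of the steel wing on the cover and turn it clockwise a quarter turn until it drops into its locked detent, and let go; leave everything else on the bench where it is.

Things in the scene. Friction and masses are not known exactly. Their poses are not given: they have to be found in the camera images.
- cover_mid (a point): Centre of the underside of the panel of the loose grey metal cover, 170 x 102 mm, about 0.4 kg: a 5 mm panel with a 16 mm skirt round its underside (wall 4 mm, hollow inside 162 x 94 mm). It starts standing on its skirt on the bench. x along its length towards the wing, z up. When home this point lies on curb_top (3 mm play all round); it fits either way round (x with or against the curb's x).
- bar: Black bridge-shaped bar handle fixed on the cover: 64 mm long along the cover's y, 12 mm wide along its x, 16 to 32 mm above the panel's top, a 10 mm wide post at each end. Origin at the grip point, 22 mm above the panel's top (27 mm above cover_mid) and 45 mm to the cover's -x from it; axes parallel to the cover's. Pinch it across its 12 mm; 60 mm is free between it and the wing.
- wing_grip (a point): Steel wing of the quarter-turn fastener: an upright key 42 mm long, 10 mm thick, 10 to 34 mm above the panel's top, on a round 26 mm hub, 35 mm to the cover's +x. This point is on its turning axis, 22 mm above the panel's top. Its axes turn with the wing: y along the 42 mm, x across the 10 mm, z up. Unlocked, the wing stands across the cover; locked, it lies along the cover's length.
- wing (a joint): Turn of the wing, rad: 0 unlocked, 1.57 locked, growing clockwise from above, with a stop at each end. A sprung detent (up to about 0.07 N m) resists up to half way, 0.79, then draws the wing on into the locked place by itself; let go before half way it springs back. A hidden cam bar under it, inside the skirt, enters the curb only unlocked and hooks under the curb's ledges when locked.
- curb_top (a point): Centre of the top of the raised aluminium curb round the filter opening, 98 mm above the bench, on top of the white air unit. Curb 156 x 88 mm outside, 18 mm high, wall 5 mm, with an inward ledge 17 mm wide and 4 mm thick along each long side, leaving a slot 44 mm wide. x along the curb's length, y across, z up.
- unit: White air unit, a box 240 x 170 mm, 80 mm high, fixed to the bench on the left or the right, the cover on the other side; turned up to 0.5 rad. Origin under its centre, x along its length; the curb stands on its top, centred.
- vial: Loose amber glass vial, 26 mm across, 45 mm high, standing between the cover and the unit; origin under it. Leave it.
- bottle: Loose white bottle, 64 mm across, 130 mm high, behind the middle of the bench; origin under it. Leave it.
- dishes: Loose stack of three clear dishes, 86 mm across, 45 mm high, at the left; origin under it. Leave it.
- tipbox: Loose grey pipette-tip box with clear lid, 122 x 87 x 75 mm, at the right; origin under it. Leave it.
- flask: Loose glass conical flask, 76 mm across, 110 mm high, at the right; origin under it. Leave it.
- driver: Loose screwdriver with black handle, about 200 mm long, lying at the left. Leave it.
Mind the look-alikes: they are no part of the job. What is shaped like the part that bears cover_mid but red is not meant.

How it is judged:
By the outcome, as a careful person would: the job done as asked, in the order asked, and still so for the second after the job is handed in, with the robot touching nothing.
It also fails if it takes over 54 s, if anything falls off the work surface, if the arm or the gripper's body presses on something with over 40 N, if the wrist force passes 120 N, or if a joint passes its speed limit or range.

ROBOT

A 6-joint arm with a two-finger parallel gripper is mounted at the origin on the work surface. World frame = base frame: x ahead of the robot, y to its left, z up, the work surface at z = 0. Lengths are in m, angles in rad, forces in N, time in s.
With the tool pointing down it reaches from about 0.35 to 0.85 m from the base axis. Payload 8.1 kg.
Tool frame: the origin (TCP) lies on the mounting face of the last link; the fingertips stand 186 mm ahead of it and the grasp point (between the pads) lies 167 mm ahead of it; z points along the fingers, y is the line along which they close (so a half turn about z gives the same grasp; the last joint's range is limited). The gripper opens to 93 mm and grips with 3 to 60 N. Pads are 15 mm wide; open, the fingers measure 128 mm over their backs; the gripper's body (75 mm by 188 mm) begins 65 mm behind the grasp point.
Start: joints at [1.113, 0.13, 1.488, -0, 1.523, -0.085], TCP at [0.219, 0.559, 0.405] pointing down, gripper open.
Joint ranges: [-2.96, 2.96], [-0.89, 2.26], [0.02, 2.5], [-1.34, 4.48], [0, 2.73], [-2.66, 2.66]. Speed limits (rad/s): [2.39, 2.39, 2.79, 3.14, 3.14, 3.14].

INTERFACE

Orientations are given as a rotation vector (axis times angle).
In Python, from plant import * gives the robot as it stands. The module is installed in compiled form; this text tells all that it offers.
- The arm moves only by the tool arm_command, never from a script. Its argument "increments" is a list of rows, each a list of 6 numbers: the shift along the tool's x, y, z in units of 0.2 m (1.0 is 0.2 m), then the turn, a rotation vector about the tool's x, y, z in units of pi rad (1.0 is pi rad). A call has exactly 5 rows; each row is the pose to reach, as a shift and turn from the pose commanded when the call began, along the tool's axes at that moment, turning the shorter way round; what a row does not reach only later rows make up. A row lasts 1/8 s, in which the tool goes at most 62.5 mm and 10.7 degrees, less where a joint would pass 70% of its speed; a pose out of reach is approached as far as the arm can. A call with a number of a shift or a turn outside -1 to 1 is refused whole. A call with a gripper value outside its range is refused whole. "fingers" is the closure, from -1 (fully open) to 1 (shut), set as the call begins (left out, the last holds). The fingers move at their own pace and stop on an object; "force" is the grip in N (left out, the last holds). Time passes only in rows, so rows that repeat a pose let the fingers close, or fill a call up. It gives the time, the measured TCP pose, the force, the opening and the grip force at its end, in the units of the state.
- read_state(): the state, without advancing time (a new reading comes with each control period).
- read_camera(name): name is "scene" or "top"; returns a dict with "image" (420x560x3 uint8, red, green, blue), "fx", "fy", "cx", "cy" (pixels), "T" (4x4, takes a point from camera to world coordinates). Camera axes: x right, y down, z forward; pixel columns grow to the right and rows downward; lengths in m; the calibration is good to about 2 mm. A picture is of the moment at which its call begins. There is no depth.
- close_job(): hands the job in; it is judged then, once.
The state is a dict: "t": time; "q": joint angles; "dq": joint speeds; "joint_torque": joint torques, N m; "tool_pos": TCP position; "orientation": TCP orientation; "force": force on the tool from outside, world axes, zero at the start; "wrist_torque": the same for the moment, N m; "opening": finger opening in m; "gripper_force": force on a finger pad.
Only numpy, scipy, OpenCV 4.12 (cv2) and the standard library are available. Lean on these libraries where they do the work, as an engineer would, in place of code of your own. Each camera call takes 0.05 s, during which the arm holds its last target. There are 200 camera calls.

## Working session

There is one attempt and no reset: what is moved stays moved. The work goes in short steps, Python scripts to look and compute and a tool call to move; the robot and the scene stay as the last step left them, time stands still between calls to the robot, and variables do not carry over. Pictures are saved under pics/ and viewed, at most 10 in all, crops included, and the job is handed in when it is done.

Besides the shell and the picture viewer there is one more tool, called after "Request:" as name(argument=value, ...) on one line, values as JSON. arm_command: Moves the arm, as the interface text tells. Shifts and turns lie within -1 to 1; 1 stands for 0.2 m of shift or pi rad of turn. Its arguments: {"type":"object","properties":{"increments":{"type":"array","items":{"type":"array","items":{"type":"number","minimum":-1,"maximum":1}}},"fingers":{"type":"number"},"force":{"type":"number"}},"required":["increments"]}

```bash
mkdir -p pics; python3 - <<'E'
from plant import *
import cv2,pickle
for n in("scene","top"):
    c=read_camera(n);pickle.dump(c,open(n+'.pkl','wb'));cv2.imwrite(f'pics/{n}0.png',c["image"][:,:,::-1])
    print(n,c["fx"],c["fy"],c["cx"],c["cy"],c["T"].round(4).tolist())
print(read_state())
E
```

```text
scene 461.08237147533066 461.08237147533066 280.13659778073435 205.4118172407577 [[-0.1156, 0.8146, -0.5684, 1.1675], [0.9933, 0.0996, -0.0593, 0.0417], [0.0083, -0.5714, -0.8206, 1.0629], [0.0, 0.0, 0.0, 1.0]]
top 511.45735680472444 511.45735680472444 279.74152519513166 197.54883037229314 [[0.0287, -0.9965, 0.0783, 0.3855], [-0.9996, -0.0293, -0.0063, 0.0064], [0.0086, -0.0781, -0.9969, 1.5659], [0.0, 0.0, 0.0, 1.0]]
{'t': 0.1, 'q': array([ 1.11260084e+00,  1.31094241e-01,  1.48913981e+00, -1.52275044e-05,
        1.52297430e+00, -8.53959804e-02]), 'dq': array([-0.00160726, -0.00152321, -0.0027076 ,  0.0005114 ,  0.00044421,
        0.00047892]), 'joint_torque': array([ 1.62059612e-03, -5.61338317e+01, -4.93098593e+01,  7.71680684e-02,
        2.89108517e-02, -2.64419816e-05]), 'tool_pos': array([0.21842885, 0.55862189, 0.40380373]), 'orientation': array([-5.82127941e-01, -3.08676081e+00,  2.45086380e-03]), 'force': array([-0.43485293, -0.59346737,  0.84172717]), 'wrist_torque': array([-0.00301725,  0.00844594,  0.00714029]), 'gripper_force': 0.0, 'opening': 0.09310785665307857}
```

View pics/scene0.png

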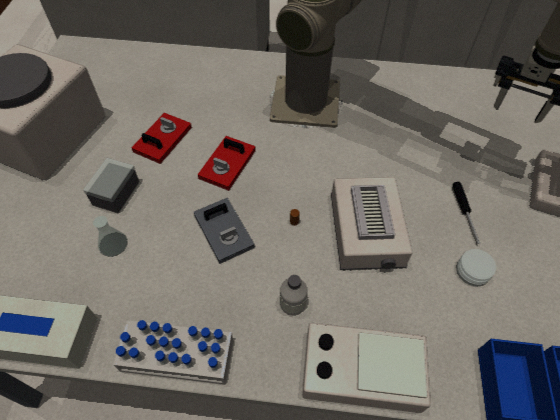

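View pics/top0.png

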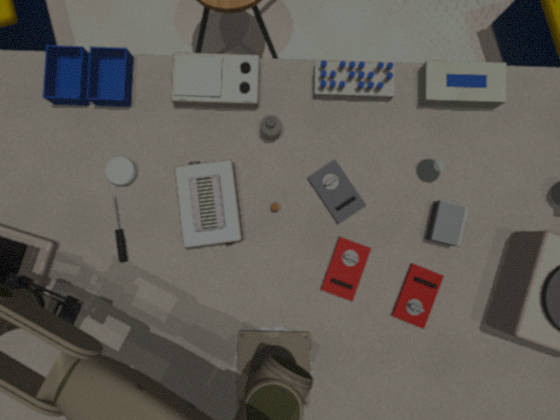

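Scene view: the grey cover is at (224,229), with its handle at (215,211) and wing at (229,237). In the top view it is at (336,191). Similar-shaped objects in the top view are grey (336,191), red (346,268) and red (417,295). The grey one fits the description because red is excluded. The white unit with the curb is at top (208,203). I'll confirm with an enlarged crop.

```bash
python3 - <<'E'
import cv2,pickle,numpy as np
t=pickle.load(open('top.pkl','rb'))["image"][:,:,::-1];s=pickle.load(open('scene.pkl','rb'))["image"][:,:,::-1]
def cr(i,x,y,w,h):return cv2.resize(np.clip(i[y:y+h,x:x+w].astype(float)*1.6,0,255).astype('uint8'),(400,300),interpolation=cv2.INTER_CUBIC)
# top: cover 296..376 x 155..215 (x5) ; unit 160..260x150..250 (x4)
a=np.hstack([cr(t,296,158,88,66),cr(t,150,155,124,93)])
b=np.hstack([cr(s,184,190,88,66),cr(s,310,170,134,100)])
cv2.imwrite('pics/crop1.png',np.vstack([a,b]))
E
```

```text
(no output)
```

View pics/crop1.png

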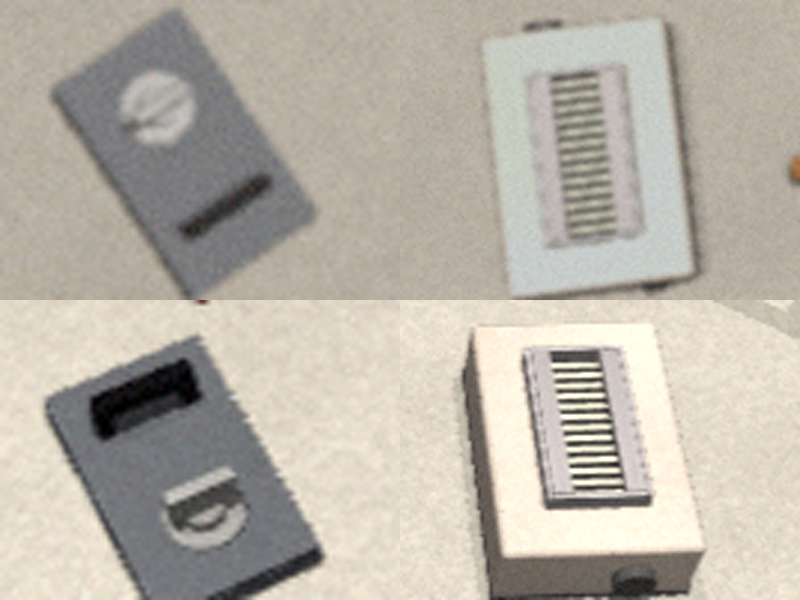

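The crop confirms one loose grey cover. In the top view its wing is at about (331,182) and its bar at about (346,204). The unit's curb runs roughly along world x. Next I'll fit both poses from the corners in the two views.

```bash
cat >h.py <<'E'
import numpy as np,pickle
from scipy.optimize import least_squares
C={n:pickle.load(open(n+'.pkl','rb')) for n in("top","scene")}
def proj(n,P):
    c=C[n];T=c["T"];p=(np.atleast_2d(P)-T[:3,3])@T[:3,:3]
    return np.c_[c["fx"]*p[:,0]/p[:,2]+c["cx"],c["fy"]*p[:,1]/p[:,2]+c["cy"]]
def place(L,p):
    L=np.array(L,float);c,s=np.cos(p[2]),np.sin(p[2])
    return np.c_[p[0]+c*L[:,0]-s*L[:,1],p[1]+s*L[:,0]+c*L[:,1],L[:,2]]
def fit(obs,p0):  # obs: list of (cam,local pts,pixels)
    f=lambda p:np.concatenate([(proj(n,place(L,p))-U).ravel() for n,L,U in obs])
    r=least_squares(f,p0,loss='soft_l1');return r.x,f(r.x).reshape(-1,2)
E
python3 - <<'E'
from h import *
def px(l,x0,y0,sx,sy,du,dv):
    return np.array([[x0+(u-du+.5)*sx-.5,y0+(v-dv+.5)*sy-.5] for u,v in l])
def rect(a,b,z):return [(a/2,b/2,z),(a/2,-b/2,z),(-a/2,-b/2,z),(-a/2,b/2,z)] # FL,FR,BR,BL (x fwd,y left)
cov=[("top",rect(.17,.102,.021)+[(-.045,.032,.053),(-.045,-.032,.053)],
      px([(53,92),(178,10),(316,212),(192,298),(183,234),(271,181)],296,158,.22,.22,0,0)),
     ("scene",[rect(.17,.102,.021)[i] for i in(3,2,1)],px([(200,338),(47,405),(150,605),][:2]+[(150,605)],184,190,.22,.22,0,300))]
# scene is seen from the front: left in image = -y (robot right)
U=rect(.24,.17,.08)+rect(.156,.088,.098)
unit=[("top",U,px([(483,40),(660,20),(692,270),(513,295),(528,72),(625,65),(643,235),(546,247)],150,155,.31,.31,400,0)),
      ("scene",[U[i] for i in(2,3,0,1,6,7,4,5)],px([(470,327),(655,325),(703,552),(501,556),(523,348),(620,347),(651,497),(547,500)],310,170,.335,100/300,400,300))]
cov[1]=("scene",[rect(.17,.102,.021)[i] for i in(3,2,0)],px([(200,338),(47,405),(322,552)],184,190,.22,.22,0,300))
for o,p0 in((cov,(.4,-.1,.5)),(unit,(.4,.15,0))):
    for k in(o,o[:1],o[1:]):
        p,r=fit(k,p0);print(p.round(4));print(r.round(1).tolist())
E
```

```text
[ 0.5331 -0.1746  0.6078]
[[-0.4, -1.4], [0.0, -1.5], [0.7, 0.6], [0.0, 0.1], [1.2, -0.9], [-0.3, -1.0], [0.4, -1.3], [-0.1, -1.8], [0.7, -1.6]]
[ 0.5306 -0.174   0.6117]
[[-0.6, -0.5], [-0.3, -0.7], [0.6, 1.3], [-0.0, 0.9], [1.1, -0.1], [-0.4, -0.3]]
[ 0.538  -0.1747  0.6062]
[[0.1, 0.2], [-0.5, -0.4], [0.4, 0.1]]
[0.4828 0.2046 0.1502]
[[-0.7, -2.1], [2.3, -2.8], [1.8, 1.3], [-1.2, 0.7], [-0.1, -0.2], [0.2, -1.7], [0.7, -0.7], [0.2, -0.7], [-0.0, -1.4], [0.1, -2.1], [1.5, -0.3], [-0.5, 0.2], [-0.0, -0.4], [0.7, -0.8], [0.7, -0.2], [-0.3, -0.3]]
[0.4806 0.2053 0.1501]
[[-0.9, -1.4], [2.0, -2.1], [1.6, 2.1], [-1.5, 1.5], [-0.4, 0.5], [-0.1, -1.0], [0.4, 0.1], [-0.1, 0.1]]
[0.4843 0.204  0.1482]
[[-0.2, -1.0], [-0.0, -1.6], [1.2, 0.3], [-0.9, 0.7], [-0.2, -0.0], [0.5, -0.4], [0.4, 0.4], [-0.6, 0.2]]
```

```bash
cat >>h.py <<'E'
import cv2
from scipy.optimize import minimize
def mask(n,L,p,S=8):
    h=cv2.convexHull(proj(n,place(L,p)).astype(np.float32))[:,0]
    o=h.min(0).astype(int)-12;wh=np.ptp(h,0).astype(int)+26
    m=np.zeros((wh[1]*S,wh[0]*S),np.float32)
    cv2.fillPoly(m,[np.round(((h-o+.5)*S-.5)*16).astype(np.int32)],1,shift=4)
    m=cv2.resize(m,tuple(int(v) for v in wh),interpolation=cv2.INTER_AREA)
    F=np.zeros((420,560),np.float32);F[o[1]:o[1]+wh[1],o[0]:o[0]+wh[0]]=m;return F
def sil(cams,L,p0,bw=5,excl={}):
    W={}
    for n in cams:
        m=(mask(n,L,p0)>.5).astype(np.uint8);k=np.ones((2*bw+1,)*2,np.uint8)
        b=(cv2.dilate(m,k)-cv2.erode(m,k))>0
        W[n]=b
    def f(p):
        s=0
        for n in cams:
            m=mask(n,L,p)[W[n]];I=C[n]["image"][W[n]].astype(float)
            A=np.c_[m,1-m];x,*_=np.linalg.lstsq(A,I,rcond=None);r=I-A@x
            s+=np.sum(np.minimum(np.abs(r),25)**2)/len(m)
        return s
    r=minimize(f,p0,method='Nelder-Mead',options=dict(initial_simplex=[np.array(p0)+d for d in([0,0,0],[.006,0,0],[0,.006,0],[0,0,.04])],xatol=1e-5,fatol=1e-4))
    return r.x,r.fun
def box(a,b,z0,z1):return [(sx*a/2,sy*b/2,z) for sx in(1,-1) for sy in(1,-1) for z in(z0,z1)]
E
python3 - <<'E'
from h import *
for nm,L,p in(("cover",box(.17,.102,0,.021),(.5331,-.1746,.608)),("unit",box(.24,.17,0,.08),(.4828,.2046,.15)),("curb",box(.156,.088,.08,.098),(.4828,.2046,.15))):
    for c in(["top"],["scene"],["top","scene"]):
        x,v=sil(c,L,p,bw=5 if nm!="curb" else 4);print(nm,c,x.round(4),round(v,1))
E
```

```text
cover ['top'] [ 0.5313 -0.1732  0.6202] 69.2
cover ['scene'] [ 0.5346 -0.1776  0.6136] 315.1
cover ['top', 'scene'] [ 0.5321 -0.1741  0.6146] 503.5
unit ['top'] [0.4769 0.2156 0.1559] 401.8
unit ['scene'] [0.4873 0.201  0.1489] 874.5
unit ['top', 'scene'] [0.4864 0.2025 0.1549] 1355.5
curb ['top'] [0.4795 0.2056 0.1603] 158.2
curb ['scene'] [0.4831 0.2042 0.1552] 640.0
curb ['top', 'scene'] [0.4829 0.2041 0.1583] 831.8
```

```bash
cat >g.py <<'E'
import sys,numpy as np
from plant import *
from scipy.spatial.transform import Rotation as R
# usage: g.py x y z yaw  (TCP target; yaw of tool y)
x,y,z,w=map(float,sys.argv[1:5]);s=read_state()
Rt=np.c_[[np.sin(w),-np.cos(w),0],[np.cos(w),np.sin(w),0],[0,0,-1]]
Rt[:,0]=np.cross(Rt[:,1],Rt[:,2]);Rc=R.from_rotvec(s["orientation"])
d=Rc.inv().apply(np.array([x,y,z])-s["tool_pos"])/.2
r=(Rc.inv()*R.from_matrix(Rt)).as_rotvec()/np.pi
print("shift",d.round(4),"turn",r.round(4),"t",round(s["t"],2),"pos",s["tool_pos"].round(4),"F",s["force"].round(1),"op",round(s["opening"],4),"gf",round(s["gripper_force"],1),"q6",round(s["q"][5],2))
y=Rc.as_matrix()[:,1];print("yaw",np.arctan2(y[1],y[0]).round(4))
E
python3 g.py .496 -.201 .404 .615
```

```text
shift [-2.6759 -3.0317  0.0036] turn [-5.000e-04  1.000e-04  1.856e-01] t 0.1 pos [0.2184 0.5586 0.4038] F [-0.4 -0.6  0.8] op 0.0931 gf 0.0 q6 -0.09
yaw 1.198
```

Request:
arm_command(increments=[[-0.18,-0.2,0,0,0,0],[-0.36,-0.4,0,0,0,0],[-0.54,-0.6,0,0,0,0],[-0.72,-0.8,0,0,0,0],[-0.9,-1.0,0,0,0,0]], fingers=0, force=60)

```text
t: 0.72
tool_pos: [0.3134, 0.3053, 0.4044]
orientation: [-0.582, -3.087, 0.001]
force: [0.1, 0.0, -0.0]
opening: 0.0491
gripper_force: 0.0
```

Request:
arm_command(increments=[[-0.18,-0.2,0,0,0,0],[-0.36,-0.4,0,0,0,0],[-0.54,-0.6,0,0,0,0],[-0.72,-0.8,0,0,0,0],[-0.9,-1.0,0,0,0,0]])

```text
t: 1.35
tool_pos: [0.4082, 0.0534, 0.4046]
orientation: [0.582, 3.087, 0.0]
force: [-0.3, 0.7, 0.5]
opening: 0.0465
gripper_force: 0.0
```

Request:
arm_command(increments=[[-0.18,-0.2,0,0,0,0.04],[-0.36,-0.4,0,0,0,0.08],[-0.54,-0.6,0,0,0,0.12],[-0.72,-0.8,0,0,0,0.155],[-0.88,-1.0,0,0,0,0.1856]])

```text
t: 1.98
tool_pos: [0.4994, -0.197, 0.4042]
orientation: [-1.45, -2.786, -0.0]
force: [0.2, -0.6, -0.8]
opening: 0.0462
gripper_force: 0.0
```

```bash
python3 g.py .496 -.201 .30 .615
```

```text
shift [-0.0067 -0.0253  0.5212] turn [-0.0001 -0.0002 -0.0012] t 1.98 pos [ 0.4994 -0.197   0.4042] F [ 0.2 -0.6 -0.8] op 0.0462 gf 0.0 q6 -1.08
yaw 0.6112
```

Request:
arm_command(increments=[[-0.007,-0.025,0.15,0,0,-0.001],[-0.007,-0.025,0.3,0,0,-0.001],[-0.007,-0.025,0.45,0,0,-0.001],[-0.007,-0.025,0.6,0,0,-0.001],[-0.007,-0.025,0.6,0,0,-0.001]])

```text
t: 2.6
tool_pos: [0.4945, -0.1986, 0.2816]
orientation: [-1.438, -2.786, 0.0]
force: [0.2, 0.5, 0.1]
opening: 0.0464
gripper_force: 0.0
```

```bash
python3 g.py .496 -.201 .212 .615; python3 - <<'E'
from plant import *
import cv2,numpy as np
t=read_camera("top")["image"][:,:,::-1];s=read_camera("scene")["image"][:,:,::-1]
def cr(i,x,y,w,h):return cv2.resize(np.clip(i[y:y+h,x:x+w].astype(float)*1.6,0,255).astype('uint8'),(400,400),interpolation=cv2.INTER_CUBIC)
cv2.imwrite('pics/pre.png',np.hstack([cr(t,290,150,100,100),cr(s,170,165,100,100)]))
E
```

```text
shift [-0.0161 -0.      0.3481] turn [-0.0009 -0.0018  0.001 ] t 2.6 pos [ 0.4945 -0.1986  0.2816] F [0.2 0.5 0.1] op 0.0464 gf 0.0 q6 -1.1
yaw 0.618
```

View pics/pre.png

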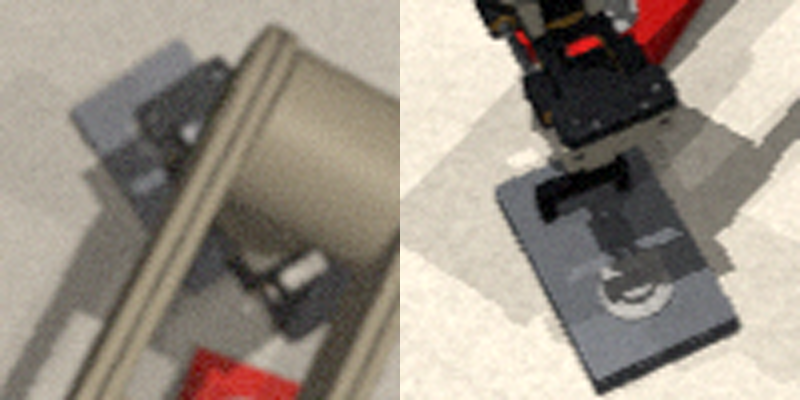

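The gripper straddles the bar, which sits around (585,185) in the right crop. Descending and gripping.

Request:
arm_command(increments=[[-0.01,0,0.12,0,0,0],[-0.016,0,0.24,0,0,0],[-0.016,0,0.32,0,0,0],[-0.016,0,0.345,0,0,0],[-0.016,0,0.345,0,0,0]])

```text
t: 3.32
tool_pos: [0.498, -0.202, 0.2163]
orientation: [1.44, 2.791, -0.0]
force: [-0.3, 0.7, 0.4]
opening: 0.0466
gripper_force: 0.0
```

```bash
python3 g.py .496 -.201 .212 .615
```

```text
shift [ 0.0097 -0.0054  0.0217] turn [0.0001 0.0002 0.001 ] t 3.33 pos [ 0.498  -0.202   0.2163] F [-0.3  0.7  0.4] op 0.0466 gf 0.0 q6 -1.1
yaw 0.6181
```

Request:
arm_command(increments=[[0.005,0,0.02,0,0,0],[0.005,0,0.02,0,0,0],[0.005,0,0.02,0,0,0],[0.005,0,0.02,0,0,0],[0.005,0,0.02,0,0,0]])

```text
t: 3.95
tool_pos: [0.4972, -0.2011, 0.2118]
orientation: [1.441, 2.792, -0.0]
force: [-0.3, -0.2, -0.5]
opening: 0.0465
gripper_force: 0.0
```

Request:
arm_command(increments=[[0,0,0,0,0,0],[0,0,0,0,0,0],[0,0,0,0,0,0],[0,0,0,0,0,0],[0,0,0,0,0,0]], fingers=1, force=60)

```text
t: 4.58
tool_pos: [0.4971, -0.2011, 0.2117]
orientation: [-1.441, -2.792, 0.0]
force: [-0.3, -0.7, 1.0]
opening: 0.0116
gripper_force: 60.0
```

```bash
python3 g.py .496 -.201 .38 .615
```

```text
shift [ 0.0036 -0.0044 -0.8414] turn [-0.0001 -0.      0.0009] t 4.58 pos [ 0.4971 -0.2011  0.2117] F [-0.3 -0.7  1. ] op 0.0116 gf 60.0 q6 -1.1
yaw 0.618
```

Request:
arm_command(increments=[[0,0,-0.05,0,0,0],[0,0,-0.2,0,0,0],[0,0,-0.4,0,0,0],[0,0,-0.6,0,0,0],[0,0,-0.75,0,0,0]])

```text
t: 5.2
tool_pos: [0.4971, -0.201, 0.364]
orientation: [1.44, 2.791, 0.0]
force: [0.4, -0.1, -4.2]
opening: 0.0119
gripper_force: 60.0
```

```bash
python3 g.py .4375 .1976 .36 .155; python3 - <<'E'
from plant import *
import cv2,numpy as np
t=read_camera("top")["image"][:,:,::-1];s=read_camera("scene")["image"][:,:,::-1]
def cr(i,x,y,w,h):return cv2.resize(np.clip(i[y:y+h,x:x+w].astype(float)*1.6,0,255).astype('uint8'),(400,400),interpolation=cv2.INTER_CUBIC)
cv2.imwrite('pics/lift.png',np.hstack([cr(t,290,140,110,110),cr(s,160,145,120,120)]))
E
```

```text
shift [1.7969 0.9119 0.0186] turn [0.0003 0.0003 0.1474] t 5.2 pos [ 0.4971 -0.201   0.364 ] F [ 0.4 -0.1 -4.2] op 0.0119 gf 60.0 q6 -1.1
yaw 0.6181
```

View pics/lift.png

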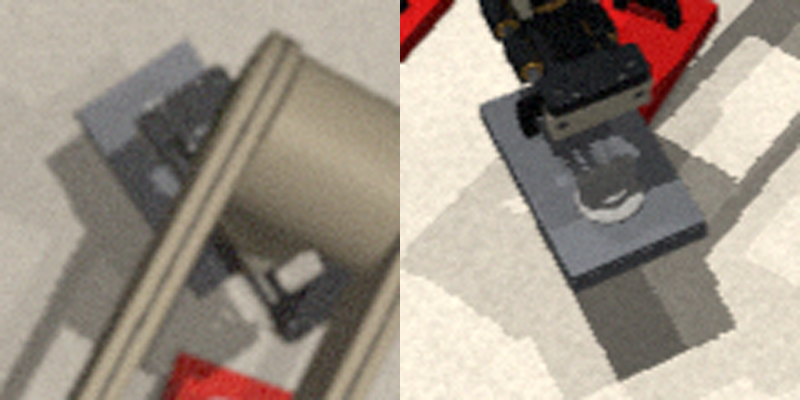

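The cover is lifted and looks level, and the bar is held between the fingers.

Request:
arm_command(increments=[[0.1,0.05,0,0,0,0],[0.3,0.15,0,0,0,0],[0.5,0.25,0,0,0,0],[0.72,0.36,0,0,0,0],[0.9,0.456,0,0,0,0]])

```text
t: 5.92
tool_pos: [0.4656, 0.001, 0.3593]
orientation: [-1.438, -2.789, 0.001]
force: [0.3, -0.3, -3.6]
opening: 0.0116
gripper_force: 60.0
```

Request:
arm_command(increments=[[0.2,0.1,0,0,0,0.02],[0.4,0.2,0,0,0,0.05],[0.6,0.3,0,0,0,0.09],[0.78,0.4,0,0,0,0.125],[0.9,0.456,0,0,0,0.1474]])

```text
t: 6.55
tool_pos: [0.4353, 0.2002, 0.3593]
orientation: [-2.042, -2.384, 0.005]
force: [0.2, -0.3, -3.4]
opening: 0.0117
gripper_force: 60.0
```

```bash
python3 g.py .4375 .1976 .325 .155
```

```text
shift [-0.0146  0.0095  0.1715] turn [-0.0012 -0.     -0.0003] t 6.55 pos [0.4353 0.2002 0.3593] F [ 0.2 -0.3 -3.4] op 0.0117 gf 60.0 q6 0.17
yaw 0.1539
```

Request:
arm_command(increments=[[-0.0146,0.0095,0.05,0,0,0],[-0.0146,0.0095,0.1,0,0,0],[-0.0146,0.0095,0.14,0,0,0],[-0.0146,0.0095,0.165,0,0,0],[-0.0146,0.0095,0.165,0,0,0]])

```text
t: 7.18
tool_pos: [0.4395, 0.195, 0.3282]
orientation: [-2.043, -2.386, 0.001]
force: [-0.8, 0.6, -3.0]
opening: 0.0115
gripper_force: 60.0
```

```bash
python3 g.py .4375 .1976 .325 .155; python3 - <<'E'
from plant import *
import cv2,numpy as np,pickle
ct=read_camera("top");cs=read_camera("scene");pickle.dump((ct,cs),open('over.pkl','wb'))
t=ct["image"][:,:,::-1];s=cs["image"][:,:,::-1]
def cr(i,x,y,w,h):return cv2.resize(np.clip(i[y:y+h,x:x+w].astype(float)*1.6,0,255).astype('uint8'),(400,400),interpolation=cv2.INTER_CUBIC)
cv2.imwrite('pics/over.png',np.hstack([cr(t,150,150,110,110),cr(s,310,160,120,120)]))
E
```

```text
shift [ 0.0143 -0.0079  0.016 ] turn [-0.0003  0.     -0.0002] t 7.17 pos [0.4395 0.195  0.3282] F [-0.8  0.6 -3. ] op 0.0115 gf 60.0 q6 0.16
yaw 0.1543
```

View pics/over.png

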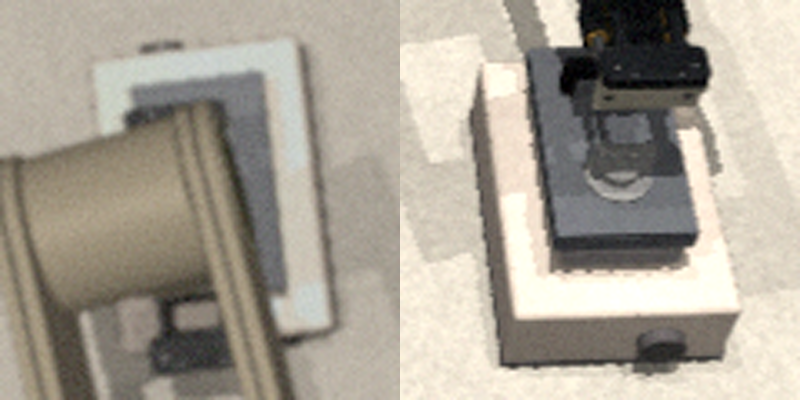

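```bash
cat > f.py <<'E'
from h import *
import h
ct,cs=pickle.load(open('over.pkl','rb'));h.C.update(top=ct,scene=cs)
A={n:np.zeros((420,560),bool) for n in C}
def al(n,x0,y0,s,u0,u1,v0,v1):A[n][int(y0+v0*s):int(y0+v1*s),int(x0+u0*s):int(x0+u1*s)]=True
al("top",150,150,.275,115,290,50,98);al("top",150,150,.275,235,310,50,280)
al("scene",310,160,.3,110,165,30,270);al("scene",310,160,.3,110,320,190,270);al("scene",310,160,.3,275,330,150,270)
for zt in(.1374,):
  L=box(.17,.102,zt-.021,zt)
  for cams in(["top"],["scene"]):
    def f(p):
        s=0
        for n in cams:
            m=mask(n,L,p)[W[n]];I=C[n]["image"][W[n]].astype(float)
            X=np.c_[m,1-m];x,*_=np.linalg.lstsq(X,I,rcond=None);s+=np.minimum(abs(I-X@x),40).__pow__(2).sum()/len(m)
        return s
    p=np.array([.484,.202,.1543])
    for it in range(2):
        W={}
        for n in cams:
            m=(mask(n,L,p)>.5).astype(np.uint8);k=np.ones((9,9),np.uint8);W[n]=((cv2.dilate(m,k)-cv2.erode(m,k))>0)&A[n]
        r=minimize(f,p,method='Nelder-Mead',options=dict(initial_simplex=[p+d for d in([0,0,0],[.006,0,0],[0,.006,0],[0,0,.04])]));p=r.x
    print(zt,cams,p.round(4),round(r.fun,1))
E
python3 f.py
```

```text
0.1374 ['top'] [0.4812 0.2013 0.1527] 116.4
0.1374 ['scene'] [0.5003 0.2002 0.1447] 1072.5
```

```bash
python3 - <<'E'
from h import *
ct,cs=pickle.load(open('over.pkl','rb'))
zt=.1374;L=[(.085,.051,zt),(.085,-.051,zt),(.085,.051,zt-.021),(.085,-.051,zt-.021),(-.085,-.051,zt)]
q=proj("scene",place(L,(.4845,.2025,.154)))
print(((q-[310,160]+.5)/.3-.5+[400,0]).round(0).tolist())
print(cs["image"][215:245,375].tolist())
E
```

```text
[[703.0, 233.0], [561.0, 237.0], [697.0, 248.0], [556.0, 252.0], [531.0, 49.0]]
[[58, 56, 53], [79, 79, 79], [95, 95, 91], [112, 111, 108], [106, 104, 100], [63, 63, 61], [70, 74, 75], [72, 74, 76], [78, 78, 81], [76, 78, 81], [78, 77, 81], [78, 77, 79], [75, 78, 79], [76, 78, 80], [76, 77, 79], [45, 41, 47], [41, 42, 39], [28, 25, 25], [33, 33, 32], [36, 36, 35], [59, 55, 54], [50, 49, 49], [52, 48, 50], [53, 49, 47], [57, 54, 49], [81, 74, 66], [146, 135, 123], [152, 140, 129], [167, 157, 142], [170, 159, 146]]
```

```bash
python3 g.py .438 .1988 .314 .156
```

```text
shift [ 0.0188 -0.0059  0.0752] turn [ 0.0002 -0.     -0.0005] t 7.28 pos [0.4397 0.1953 0.329 ] F [-0.2 -0.7 -2.7] op 0.0112 gf 60.0 q6 0.16
yaw 0.1545
```

Request:
arm_command(increments=[[0.019,-0.006,0.02,0,0,-0.0005],[0.019,-0.006,0.05,0,0,-0.0005],[0.019,-0.006,0.07,0,0,-0.0005],[0.019,-0.006,0.07,0,0,-0.0005],[0.019,-0.006,0.07,0,0,-0.0005]])

```text
t: 7.9
tool_pos: [0.4378, 0.199, 0.3148]
orientation: [2.041, 2.388, 0.0]
force: [-0.8, -0.2, -4.3]
opening: 0.0114
gripper_force: 60.0
```

```bash
python3 g.py .438 .1988 .2938 .156; python3 - <<'E'
from plant import *
import cv2,numpy as np,pickle
ct=read_camera("top");cs=read_camera("scene");pickle.dump((ct,cs),open('over.pkl','wb'))
E
sed -i 's/(.1374,)/(.124,)/' f.py; python3 f.py
```

```text
shift [-0.0013  0.0007  0.1048] turn [0.     0.     0.0002] t 7.9 pos [0.4378 0.199  0.3148] F [-0.8 -0.2 -4.3] op 0.0114 gf 60.0 q6 0.16
yaw 0.1566
0.124 ['top'] [0.4795 0.2056 0.1529] 111.9
0.124 ['scene'] [0.4921 0.2036 0.1499] 902.8
```

The cover now matches the curb in the top view, both at (0.4795, 0.2056). Lowering gently.

Request:
arm_command(increments=[[0,0,0.01,0,0,0],[0,0,0.02,0,0,0],[0,0,0.03,0,0,0],[0,0,0.04,0,0,0],[0,0,0.05,0,0,0]])

```text
t: 8.62
tool_pos: [0.4377, 0.199, 0.3045]
orientation: [-2.041, -2.388, 0.0]
force: [-0.5, 0.5, -3.6]
opening: 0.0116
gripper_force: 60.0
```

Request:
arm_command(increments=[[0,0,0.01,0,0,0],[0,0,0.02,0,0,0],[0,0,0.03,0,0,0],[0,0,0.04,0,0,0],[0,0,0.045,0,0,0]])

```text
t: 9.25
tool_pos: [0.4377, 0.199, 0.2956]
orientation: [-2.041, -2.388, 0.0]
force: [0.2, -0.5, -2.9]
opening: 0.0113
gripper_force: 60.0
```

Request:
arm_command(increments=[[0,0,0.002,0,0,0],[0,0,0.004,0,0,0],[0,0,0.006,0,0,0],[0,0,0.008,0,0,0],[0,0,0.01,0,0,0]])

```text
t: 9.88
tool_pos: [0.4378, 0.1991, 0.2938]
orientation: [2.041, 2.388, 0.0]
force: [-0.6, -0.4, -2.5]
opening: 0.0114
gripper_force: 60.0
```

Request:
arm_command(increments=[[0,0,0.002,0,0,0],[0,0,0.004,0,0,0],[0,0,0.006,0,0,0],[0,0,0.008,0,0,0],[0,0,0.01,0,0,0]])

```text
t: 10.5
tool_pos: [0.4378, 0.1991, 0.2937]
orientation: [2.041, 2.388, 0.0]
force: [-11.3, -4.3, 19.1]
opening: 0.0114
gripper_force: 60.0
```

It seated at TCP z = 0.2937 against an expected 0.2938. I'll relieve the force and let go.

Request:
arm_command(increments=[[0,0,-0.008,0,0,0],[0,0,-0.008,0,0,0],[0,0,-0.008,0,0,0],[0,0,-0.008,0,0,0],[0,0,-0.008,0,0,0]])

```text
t: 11.12
tool_pos: [0.438, 0.1991, 0.2937]
orientation: [2.041, 2.388, 0.001]
force: [-1.2, -0.0, 4.6]
opening: 0.0116
gripper_force: 60.0
```

Request:
arm_command(increments=[[0,0,0,0,0,0],[0,0,0,0,0,0],[0,0,0,0,0,0],[0,0,0,0,0,0],[0,0,0,0,0,0]], fingers=0)

```text
t: 11.75
tool_pos: [0.4378, 0.199, 0.2933]
orientation: [-2.041, -2.388, 0.0]
force: [0.4, -0.1, 0.1]
opening: 0.0464
gripper_force: 0.0
```

Request:
arm_command(increments=[[0,0,-0.05,0,0,0],[0,0,-0.1,0,0,0],[0,0,-0.2,0,0,0],[0,0,-0.3,0,0,0],[0,0,-0.35,0,0,0]])

```text
t: 12.38
tool_pos: [0.4381, 0.1992, 0.3654]
orientation: [2.04, 2.387, 0.004]
force: [-0.5, 0.2, 0.7]
opening: 0.0467
gripper_force: 0.0
```

```bash
python3 g.py .517 .2111 .36 .156; python3 - <<'E'
from plant import *
import cv2,numpy as np,pickle
ct=read_camera("top");cs=read_camera("scene");pickle.dump((ct,cs),open('over.pkl','wb'))
t=ct["image"][:,:,::-1];s=cs["image"][:,:,::-1]
def cr(i,x,y,w,h):return cv2.resize(np.clip(i[y:y+h,x:x+w].astype(float)*1.6,0,255).astype('uint8'),(400,400),interpolation=cv2.INTER_CUBIC)
cv2.imwrite('pics/home.png',np.hstack([cr(t,150,150,110,110),cr(s,310,160,120,120)]))
E
sed -i 's/(.124,)/(.103,)/' f.py; python3 f.py
```

```text
shift [-0.0026  0.3987  0.0282] turn [ 0.0009 -0.0001  0.0002] t 12.38 pos [0.4381 0.1992 0.3654] F [-0.5  0.2  0.7] op 0.0467 gf 0.0 q6 0.16
yaw 0.1565
0.103 ['top'] [0.4799 0.2056 0.1583] 119.9
0.103 ['scene'] [0.483  0.2039 0.1518] 718.2
```

View pics/home.png

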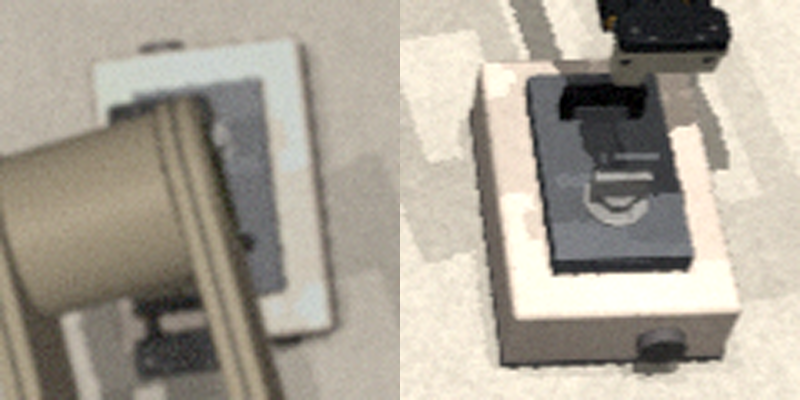

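The cover is home: the fit is (0.4799, 0.2056) in the top view and (0.483, 0.2039) in the scene view, matching the curb in both. Moving to the wing.

Request:
arm_command(increments=[[0,0.1,0,0,0,0],[0,0.25,0,0,0,0],[0,0.36,0,0,0,0],[0,0.4,0,0,0,0],[0,0.4,0,0,0,0]])

```text
t: 13.1
tool_pos: [0.5166, 0.2114, 0.3626]
orientation: [-2.041, -2.388, 0.002]
force: [0.9, 0.3, -0.6]
opening: 0.0467
gripper_force: 0.0
```

```bash
python3 g.py .5168 .2115 .300 .156
```

```text
shift [2.000e-04 1.300e-03 3.129e-01] turn [-0.0005  0.0001  0.0001] t 13.1 pos [0.5166 0.2114 0.3626] F [ 0.9  0.3 -0.6] op 0.0467 gf 0.0 q6 0.14
yaw 0.1564
```

Request:
arm_command(increments=[[0,0,0.08,0,0,0],[0,0,0.16,0,0,0],[0,0,0.23,0,0,0],[0,0,0.28,0,0,0],[0,0,0.31,0,0,0]])

```text
t: 13.72
tool_pos: [0.5166, 0.2114, 0.3004]
orientation: [-2.041, -2.388, 0.001]
force: [0.8, -0.2, 0.7]
opening: 0.0468
gripper_force: 0.0
```

Request:
arm_command(increments=[[0,0,0,0,0,0],[0,0,0,0,0,0],[0,0,0,0,0,0],[0,0,0,0,0,0],[0,0,0,0,0,0]], fingers=1, force=20)

```text
t: 14.35
tool_pos: [0.517, 0.2116, 0.3017]
orientation: [2.041, 2.388, 0.001]
force: [0.1, 0.6, 0.4]
opening: 0.0096
gripper_force: 20.0
```

```bash
python3 g.py .5168 .2115 .300 -1.415
```

```text
shift [-0.0001 -0.0009  0.0085] turn [ 2.000e-04 -2.000e-04  5.002e-01] t 14.35 pos [0.517  0.2116 0.3017] F [0.1 0.6 0.4] op 0.0096 gf 20.0 q6 0.14
yaw 0.1565
```

Request:
arm_command(increments=[[0,0,0,0,0,0.05],[0,0,0,0,0,0.1],[0,0,0,0,0,0.15],[0,0,0,0,0,0.2],[0,0,0,0,0,0.25]])

```text
t: 14.98
tool_pos: [0.5172, 0.2114, 0.3017]
orientation: [2.803, 1.418, 0.002]
force: [2.0, -0.7, -0.8]
opening: 0.0101
gripper_force: 20.0
```

Request:
arm_command(increments=[[0,0,0,0,0,0.05],[0,0,0,0,0,0.1],[0,0,0,0,0,0.15],[0,0,0,0,0,0.2],[0,0,0,0,0,0.249]])

```text
t: 15.6
tool_pos: [0.5171, 0.2112, 0.3017]
orientation: [3.132, 0.242, 0.002]
force: [2.2, -1.1, 1.3]
opening: 0.0098
gripper_force: 20.0
```

Request:
arm_command(increments=[[0,0,0,0,0,0],[0,0,0,0,0,0],[0,0,0,0,0,0],[0,0,0,0,0,0],[0,0,0,0,0,0]])

```text
t: 16.23
tool_pos: [0.517, 0.2114, 0.3017]
orientation: [3.131, 0.251, 0.001]
force: [3.0, -4.0, 4.5]
opening: 0.0097
gripper_force: 20.0
```

```bash
python3 g.py .5168 .2115 .300 -1.415;python3 -c "
from plant import *;print(read_state()['wrist_torque'])"
```

```text
shift [-0.001  -0.0008  0.0084] turn [ 0.0001 -0.0002  0.0014] t 16.23 pos [0.517  0.2114 0.3017] F [ 3.  -4.   4.5] op 0.0097 gf 20.0 q6 1.71
yaw -1.4107
[-0.81857775 -0.24387503 -0.04263607]
```

Request:
arm_command(increments=[[0,0,0,0,0,0],[0,0,0,0,0,0],[0,0,0,0,0,0],[0,0,0,0,0,0],[0,0,0,0,0,0]], fingers=0)

```text
t: 16.85
tool_pos: [0.5167, 0.2116, 0.3012]
orientation: [-3.132, -0.251, 0.0]
force: [-0.3, -0.0, 0.6]
opening: 0.0466
gripper_force: 0.0
```

Request:
arm_command(increments=[[0,0,-0.05,0,0,0],[0,0,-0.15,0,0,0],[0,0,-0.35,0,0,0],[0,0,-0.55,0,0,0],[0,0,-0.6,0,0,0]])

```text
t: 17.48
tool_pos: [0.5175, 0.2117, 0.4268]
orientation: [-3.13, -0.251, -0.012]
force: [0.5, 0.0, 0.0]
opening: 0.0462
gripper_force: 0.0
```

Request:
arm_command(increments=[[0.2,0,0,0,0,0],[0.4,0,0,0,0,0],[0.6,0,0,0,0,0],[0.8,0,0,0,0,0],[0.8,0,0,0,0,0]])

```text
t: 18.1
tool_pos: [0.6764, 0.2368, 0.4182]
orientation: [3.131, 0.249, -0.006]
force: [-0.9, 0.5, -0.4]
opening: 0.0464
gripper_force: 0.0
```

```bash
python3 - <<'E'
from plant import *
import cv2,numpy as np
t=read_camera("top")["image"][:,:,::-1];s=read_camera("scene")["image"][:,:,::-1]
def cr(i,x,y,w,h):return cv2.resize(np.clip(i[y:y+h,x:x+w].astype(float)*1.6,0,255).astype('uint8'),(400,300),interpolation=cv2.INTER_CUBIC)
f=lambda i:cv2.resize(i,(400,300))
cv2.imwrite('pics/end.png',np.vstack([np.hstack([cr(t,150,155,124,93),cr(s,310,170,120,90)]),np.hstack([f(t),f(s)])]))
E
```

```text
(no output)
```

View pics/end.png

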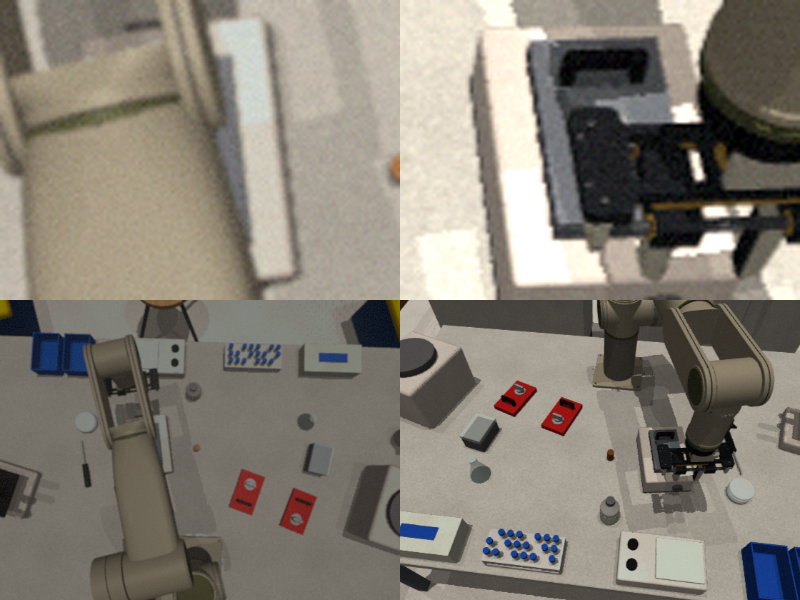

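The arm hides the wing, so I'll move it aside to the left (high above the dishes) and check.

Request:
arm_command(increments=[[-0.1,-0.2,0,0,0,0],[-0.2,-0.4,0,0,0,0],[-0.4,-0.6,0,0,0,0],[-0.6,-0.8,0,0,0,0],[-0.8,-1.0,0,0,0,0]])

```text
t: 18.82
tool_pos: [0.4823, 0.4094, 0.4226]
orientation: [-3.131, -0.251, -0.002]
force: [0.9, -0.5, -0.4]
opening: 0.0463
gripper_force: 0.0
```

Request:
arm_command(increments=[[-0.1,-0.2,0,0,0,0],[-0.2,-0.4,0,0,0,0],[-0.4,-0.6,0,0,0,0],[-0.5,-0.7,0,0,0,0],[-0.5,-0.7,0,0,0,0]])

```text
t: 19.45
tool_pos: [0.3612, 0.5319, 0.4226]
orientation: [-3.13, -0.256, -0.001]
force: [0.5, -0.6, 0.6]
opening: 0.0461
gripper_force: 0.0
```

```bash
python3 - <<'E'
from plant import *
import cv2,numpy as np
t=read_camera("top")["image"][:,:,::-1];s=read_camera("scene")["image"][:,:,::-1]
def cr(i,x,y,w,h):return cv2.resize(np.clip(i[y:y+h,x:x+w].astype(float)*1.6,0,255).astype('uint8'),(400,300),interpolation=cv2.INTER_CUBIC)
f=lambda i:cv2.resize(i,(400,300))
cv2.imwrite('pics/end2.png',np.vstack([np.hstack([cr(t,150,155,124,93),cr(s,310,170,120,90)]),np.hstack([f(t),f(s)])]))
E
```

```text
(no output)
```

View pics/end2.png

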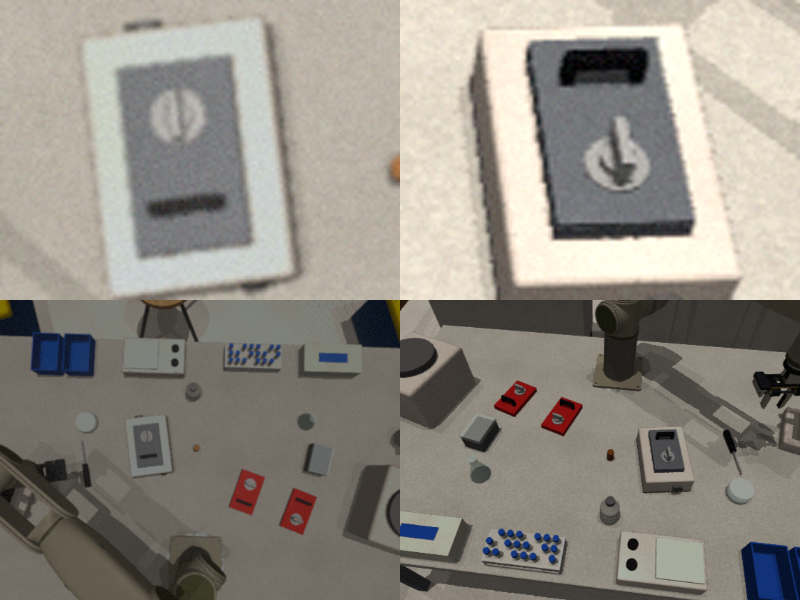

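The wing lies along the cover, seen at (180,115) in the top-left crop and (620,155) in the top-right crop. The cover is seated, nothing else has moved, and the arm is clear.

```bash
python3 -c "
from plant import *;print(close_job())"
```

```text
the job is handed in; nothing more can be done
None
```

The grey cover is fully home on the curb, the wing is turned clockwise into its locked place and released, nothing else on the bench looks moved, and the job is handed in at about 19.5 s; no verdict came back.

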